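# Titration carousel: lift the pawl, turn back one notch

### The job

The vial carousel of the titration stand has been clicked one place too far. With a fingertip lift the red ratchet pawl by its side pin and throw it right back so that it stays up, push the carousel back one notch (counter-clockwise seen from above) by one of its upright finger pegs until the skipped vial stands under the burette tip, then tip the pawl forward again so that it drops fully home and locks the carousel there. Work by gentle touch only: pinch or lift nothing, do not touch the vials, and leave everything else on the bench where it stands.

Things in the scene. Friction and masses are not known exactly. Their poses are not given: they have to be found in the camera images.
- titrator: Fixed titration stand; Grey base plate, 14 mm thick: from 150 mm behind to 215 mm ahead of its origin along its x, 172 mm to either side. Origin on the bench under the carousel's axis; x points from the axis to the burette. A 12 mm steel rod, 394 mm tall, stands 190 mm out along +x; its clamp, 270 mm up, holds the micro-burette (13 mm tube, bulb top 412 mm) 74 mm out along +x. Keep arm and gripper clear.
- burette_tip (a point): Lower end of the upright burette, 122 mm above the bench, 74 mm from the carousel's axis, over the pocket circle; the vials (mouths 102 mm above the bench) pass 20 mm under it.
- carousel_axis (a point): Point on the carousel's vertical axis at its upper face, 45 mm above the bench; axes as the titrator's. White disc of 136 mm radius with 12 blue pockets every 30 degrees at 74 mm radius (collars 37 mm across, 14 mm high), a 60 mm wide centre knob (up to 72 mm above the bench), and 12 dark steel saw teeth, 9 mm high, every 30 degrees between 121 and 138 mm radius.
- finger_peg (a point): Centre of the top of one of six upright steel finger pegs on the carousel (9 mm diameter, 40 mm tall, tops 85 mm above the bench), every 60 degrees at 112 mm radius, each half-way in angle between two pockets. At carousel joint 0 this one stands 75 degrees counter-clockwise from the titrator's x. Any of the six may be pushed.
- skipped_pocket (a point): Centre of the floor of the pocket holding the skipped vial (vial_1). At the start it is one place (30 degrees) past the burette, clockwise seen from above; it must come back under the tip.
- carousel (a joint): Angle, rad. Positive = forward = clockwise from above; back = counter-clockwise = negative. Starts at 0.005 to 0.03; a notch is 0.524. At 0, -0.524, ... a pocket is under the burette and a tooth meets the lowered pawl's nose, which stops turning back (forward clicks on). The pawl falls fully home from the notch to 0.15 forward of it. Light friction, 1 to 2 N at a peg; stays where left.
- pawl (a joint): Angle of the pawl, rad. 0: fully home, nose down between two teeth; grows as it is lifted; 1.62: thrown right back on its stop. Only its weight (about 0.14 kg) moves it: below about 1.25 it falls home by itself, above about 1.35 it falls back to the stop and stays. With the nose on top of a tooth it reads about 0.1.
- pawl_hinge (a point): Centre of the pawl's hinge, 59 mm above the bench beside the carousel's rim, in a fixed dark steel bracket 20 mm long, 20 mm wide, top 71 mm above the bench. Fixed axes: x from the nose towards the hinge (the way the pawl is thrown back), roughly away from the robot; y along the hinge, towards the carousel; z up. The red pawl, 12 mm wide, reaches 78 mm along -x to its nose end.
- pawl_pin (a point): Middle of the steel lifting pin (9 mm diameter) that sticks out of the pawl along the hinge's -y, free from 6 to 55 mm beyond the pawl's middle plane, then a 13 mm black ball; this point is 38 mm out. With the pawl home it is 56 mm from the hinge along -x and 36 mm above it (95 mm above the bench), clear underneath down to the base plate. Lifted, it arcs up over the hinge at 67 mm radius.
- vial_1: Open amber glass vial, 27.5 mm diameter, 57 mm tall, 30 g, standing loose in the skipped pocket (2.75 mm play all round). Origin at the centre of its underside. Not to be touched.
- vial_2: Like vial_1; under the burette at the start, 30 degrees counter-clockwise of vial_1. Origin at the centre of its underside.
- vial_3: Like vial_1, in the next pocket counter-clockwise. Origin at the centre of its underside.
- vial_4: Like vial_1, in the pocket after that, counter-clockwise; the other eight pockets are empty. Origin at the centre of its underside.
- reagent: Amber reagent bottle with a blue cap, 60 mm diameter, 115 mm tall, on the pawl's side of the stand. Bystander. Origin at the centre of its underside.
- beaker: Glass beaker, 68 mm across the rim, 85 mm tall, on the other side of the stand. Bystander. Origin at the centre of its underside.
- cylinder: Measuring cylinder, blue foot 56 mm across, glass tube 29 mm, 194 mm tall. Bystander. Origin at the centre of its underside.
- bulb: Teal rubber pipette bulb standing on its broad end, 60 mm diameter, 85 mm tall. Bystander. Origin at the centre of its underside.
Mind the look-alikes: they are no part of the job. Leave any blue look-alike of the vial_2 alone. What is shaped like the vial_3 but blue is not meant.

How it is judged:
By the outcome, as a careful person would: the job done as asked, in the order asked, and still so for the second after the job is handed in, with the robot touching nothing.
It also fails if it takes over 67 s, if anything falls off the work surface, if the arm or the gripper's body presses on something with over 40 N, if the wrist force passes 120 N, or if a joint passes its speed limit or range.

### The arm

A 6-joint arm with a two-finger parallel gripper is mounted at the origin on the work surface. World frame = base frame: x ahead of the robot, y to its left, z up, the work surface at z = 0. Lengths are in m, angles in rad, forces in N, time in s.
With the tool pointing down it reaches from about 0.275 to 0.875 m from the base axis. Payload 12.5 kg.
Tool frame: the origin (TCP) lies at the very end of the fingers, on their centre line; the grasp point (between the pads) lies 19 mm behind it; x points along the fingers, y is the direction in which the jaws open and shut, and the axes are right-handed (so a half turn about x gives the same grasp; the last joint's range is limited). The gripper opens to 85 mm and grips with 20 to 120 N. Pads are 22 mm wide; open, the fingers measure 114 mm over their backs; the gripper's body (76 mm by 85 mm) begins 54 mm behind the grasp point. The pads swing forward as they close: fully open they stand 13 mm farther back than shut.
Start: joints at [-1.388, 0.351, 1.652, -0, 1.139, -0.085], TCP at [0.146, -0.53, 0.231] pointing down, gripper open.
Joint ranges: [-2.75, 2.75], [-0.79, 2.1], [0.01, 2.65], [-1.57, 4.71], [0.07, 3.14], [-2.87, 2.87]. Speed limits (rad/s): [2.22, 2.22, 2.79, 3.14, 3.14, 3.14].

### API

Orientations are given as a 3x3 rotation matrix whose columns are the frame's x, y, z axes.
In Python, from bench import manip gives the robot as it stands. Calls block until the motion is done:
- manip.move_ptp(position, orientation): joint-space move of the TCP to a pose.
- manip.move_l(position, attitude=None, max_speed=0.15): straight line of the TCP; attitude=None keeps the orientation; max_speed is the mean speed in m/s.
- manip.move_j(angles): joint-space move.
- manip.set_gripper(opening, effort=None): opening from 0.0 (shut) to 1.0 (fully open); effort is the grip in N (None keeps the last); returns when the fingers have stopped.
- manip.dwell(seconds).
- manip.inverse_kinematics(position, orientation): joint angles nearest the present ones, or None.
- manip.grab_frame(name): name is "side" or "top"; returns (picture, depth): 384x512x3 uint8, red, green, blue; 384x512 float32, m along the optical axis (not along the pixel's ray), 0 where there is no reading.
- manip.get_calibration(name): a dict with "camera_matrix" (3x3 intrinsics, pixels), "R" (3x3) and "t" (3): a world point X has camera coordinates R X + t. Camera axes: x right, y down, z forward; pixel columns grow to the right and rows downward; lengths in m; the calibration is good to about 2 mm. A picture is of the moment at which its call begins. get_calibration takes no time and is no camera call.
A pose or a line that the arm cannot do raises manip.Unreachable and nothing moves.
- manip.sign_off(): hands the job in, once; it reports no verdict.
Trained networks look in the newest picture that a camera, given by its name, has taken for a name from the list of things; names that differ only in an ending like _2 or _b are one class to them, and where a whole thing is asked for, a point or a joint stands for the part that bears it (a point fixed in the world has none). Each returns a list of dicts, best first, with "confidence" (0 to 1); they miss things now and then, are a little off and sometimes report something else, mostly with a low value. They report only what shows in the picture. A call takes as long as a camera call. They do not tell look-alikes from the thing itself.
- manip.look_for(camera, name): "at" ([x, y, z] in m, in world coordinates, good to about 4 mm: the middle of the surface that is visible of it).
Readings, each from a call of its own:
- manip.current_time(): time.
- manip.current_qpos(): joint angles.
- manip.current_joint_vel(): joint speeds.
- manip.current_joint_torque(): joint torques, N m.
- manip.current_ee_pos(): TCP position.
- manip.current_tcp_rot(): TCP orientation.
- manip.current_force(): force on the tool from outside, world axes, zero at the start.
- manip.current_ft_torque(): the same for the moment, N m.
- manip.current_grip_width(): opening from 0.0 (shut) to 1.0 (fully open).
Only numpy, scipy, OpenCV 4.12 (cv2) and the standard library are available. Lean on these libraries where they do the work, as an engineer would, in place of code of your own. Each camera call takes 0.05 s, during which the arm holds its last target. There are 200 camera calls.

## Working session

There is one attempt and no reset: what is moved stays moved. The work goes in short steps, each a Python script; the robot and the scene stay as the last script left them, time stands still between calls to the robot, and variables do not carry over. Pictures are saved under pics/ and viewed, about 8 in all and at most 12, crops included, and the job is handed in when it is done.

```bash
mkdir -p pics; ls; python3 - <<'E'
from bench import manip
import cv2,numpy as np
for c in ("side","top"):
    p,d=manip.grab_frame(c); cv2.imwrite(f"pics/{c}0.png",p[:,:,::-1]); np.save(f"{c}_d.npy",d)
    k=manip.get_calibration(c); print(c,np.round(k["camera_matrix"],1).tolist(),np.round(k["R"],3).tolist(),np.round(k["t"],3).tolist())
    for n in ["titrator","burette_tip","carousel_axis","finger_peg","skipped_pocket","pawl","pawl_hinge","pawl_pin","vial_1","reagent","beaker","cylinder","bulb"]:
        print(n,[(np.round(r["at"],3).tolist(),round(r["confidence"],2)) for r in manip.look_for(c,n)][:7])
print(manip.current_time())
E
```

```text
pics
side [[362.1, 0.0, 260.5], [0.0, 362.1, 189.0], [0.0, 0.0, 1.0]] [[-0.725, -0.689, 0.01], [-0.428, 0.44, -0.789], [0.539, -0.577, -0.614]] [0.471, 0.288, 0.767]
titrator [([0.5, 0.142, 0.047], 0.73), ([0.52, 0.149, 0.044], 0.68)]
burette_tip [([0.517, 0.143, 0.046], 0.64)]
carousel_axis [([0.519, 0.146, 0.048], 0.66)]
finger_peg [([0.498, 0.14, 0.045], 0.79)]
skipped_pocket [([0.497, 0.141, 0.046], 0.56), ([0.499, -0.015, 0.079], 0.21)]
pawl [([0.496, -0.014, 0.077], 0.51), ([0.61, -0.153, 0.062], 0.35)]
pawl_hinge [([0.501, -0.018, 0.066], 0.55), ([0.517, 0.148, 0.046], 0.55)]
pawl_pin [([0.515, 0.144, 0.044], 0.44)]
vial_1 [([0.555, 0.191, 0.087], 0.63), ([0.582, 0.16, 0.093], 0.59), ([0.584, 0.088, 0.086], 0.56), ([0.793, 0.049, 0.03], 0.54), ([0.586, 0.125, 0.088], 0.49)]
reagent [([0.611, -0.154, 0.061], 0.7)]
beaker [([0.518, 0.353, 0.061], 0.85)]
cylinder [([0.612, -0.152, 0.062], 0.73), ([0.519, 0.456, 0.099], 0.69), ([0.498, -0.018, 0.065], 0.21)]
bulb [([0.588, 0.127, 0.087], 0.72), ([0.502, 0.142, 0.045], 0.2)]
top [[419.8, 0.0, 246.7], [0.0, 419.8, 193.5], [0.0, 0.0, 1.0]] [[0.005, -1.0, 0.012], [-0.993, -0.006, -0.118], [0.118, -0.011, -0.993]] [0.043, 0.614, 1.498]
titrator [([0.55, 0.12, 0.047], 0.97), ([0.587, 0.161, 0.093], 0.73)]
burette_tip [([0.548, 0.117, 0.043], 0.82)]
carousel_axis [([0.549, 0.117, 0.042], 0.68)]
finger_peg [([0.515, 0.114, 0.044], 0.63), ([0.56, 0.184, 0.086], 0.47)]
skipped_pocket [([0.518, 0.117, 0.043], 0.6)]
pawl []
pawl_hinge [([0.515, -0.025, 0.066], 0.72)]
pawl_pin [([0.498, -0.022, 0.071], 0.69)]
vial_1 [([0.589, 0.083, 0.087], 0.54), ([0.799, 0.053, 0.031], 0.49), ([0.561, 0.184, 0.089], 0.42)]
reagent [([0.618, -0.162, 0.079], 0.63)]
beaker [([0.53, 0.36, 0.035], 0.7)]
cylinder [([0.525, 0.442, 0.089], 0.56), ([0.517, 0.118, 0.043], 0.18), ([0.617, -0.165, 0.084], 0.16)]
bulb [([0.376, -0.344, 0.046], 0.78)]
1.4
```

```bash
python3 - <<'E'
import cv2
a=cv2.imread("pics/side0.png"); b=cv2.imread("pics/top0.png")
cv2.imwrite("pics/side0b.png",cv2.resize(a[90:330,120:440],None,fx=2.5,fy=2.5,interpolation=cv2.INTER_CUBIC))
cv2.imwrite("pics/top0b.png",cv2.resize(b[80:300,100:380],None,fx=2.7,fy=2.7,interpolation=cv2.INTER_CUBIC))
E
```

```text
(no output)
```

View pics/side0b.png

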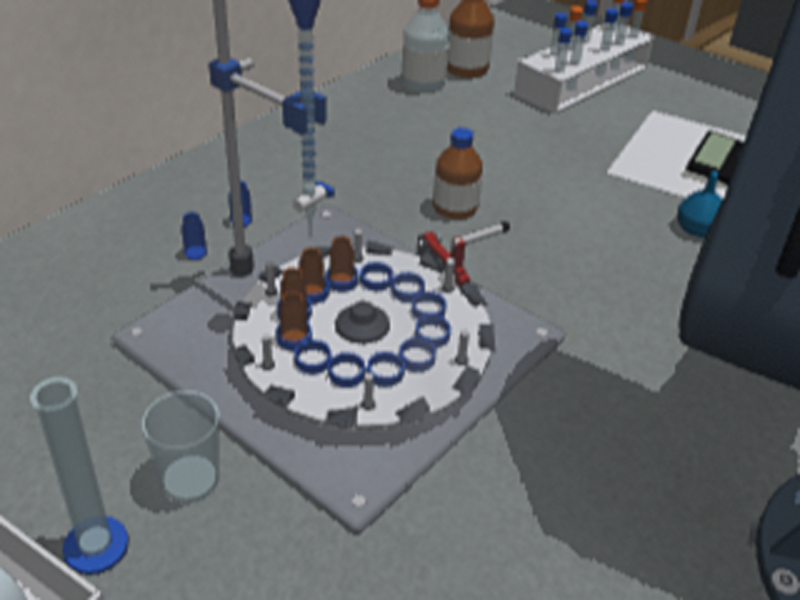

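View pics/top0b.png

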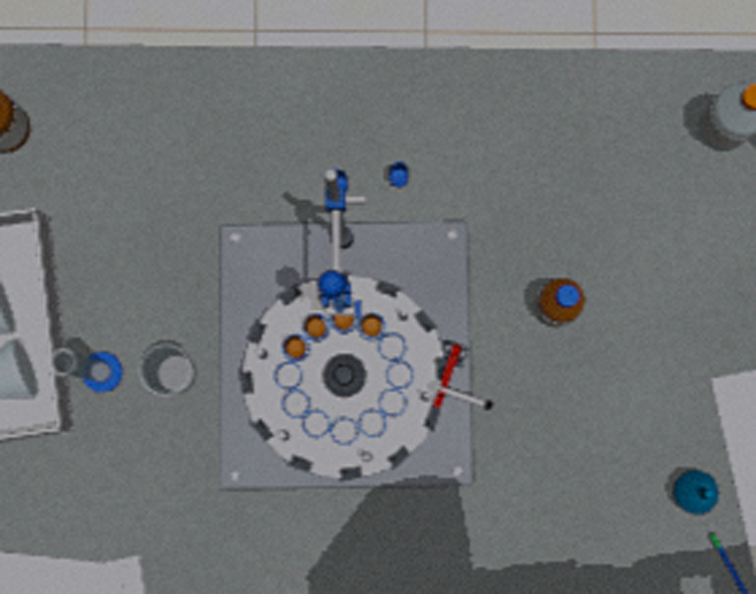

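The side view (pawl at crop ~(450,260), black ball at (505,228)) and the top view agree. The carousel axis is at crop (344,376). The pawl's hinge is at about (452,352), its nose at (437,405) and the ball at (489,404). Vial_1 is at (371,325), and the far-left peg at (285,435) is free to push. Next I'll measure these metrically.

```bash
cat > h.py <<'E'
from bench import manip
import numpy as np, cv2
def cloud(c,p,d):
    k=manip.get_calibration(c);K=k["camera_matrix"];v,u=np.mgrid[:384,:512]
    P=np.stack([(u-K[0,2])/K[0,0]*d,(v-K[1,2])/K[1,1]*d,d],-1)
    return (P-k["t"])@np.array(k["R"])
def px(c,u,v,z):
    k=manip.get_calibration(c);K=np.array(k["camera_matrix"]);R=np.array(k["R"]);o=-R.T@k["t"]
    r=R.T@np.linalg.inv(K)@[u,v,1]; return o+r*(z-o[2])/r[2]
E
python3 - <<'E'
from h import *
from scipy.optimize import least_squares
f=lambda x,y:(100+(x+.5)/2.7-.5,80+(y+.5)/2.7-.5)
T=lambda x,y,z:np.round(px("top",*f(x,y),z),4)[:2]
print("plate",[T(*q,.014).tolist() for q in [(220,225),(467,221),(220,488),(471,487)]])
print("knob",T(344,376,.072),"hinge",T(452,352,.065),"nose",T(437,405,.066),"ball",T(489,404,.095),"pinroot",T(445,388,.095))
print("pegs",[T(*q,.085).tolist() for q in [(264,353),(403,315),(425,396),(366,456),(285,435)]])
for c in ("side","top"):
    p=cv2.imread(f"pics/{c}0.png")[:,:,::-1].astype(int); d=np.load(f"{c}_d.npy"); W=cloud(c,p,d)
    R,G,B=p[...,0],p[...,1],p[...,2]
    ok=(d>0)&(abs(W[...,0]-.52)<.2)&(abs(W[...,1]-.1)<.25)
    w=W[ok&(R>150)&(G>150)&(abs(W[...,2]-.045)<.006)]
    def cost(q): # white ring fit: circle of collars/knob hard -> use outer hull
        return np.hypot(*(hull-q[:2]).T)-q[2]
    hull=cv2.convexHull((w[:,:2]).astype(np.float32))[:,0]
    s=least_squares(cost,[.51,.115,.13],loss="soft_l1",f_scale=.002); print(c,"disc",s.x,w[:,2].mean())
    r=W[ok&(R>110)&(G<60)&(B<60)&(W[...,1]<.05)]; print("red",len(r));
    if len(r): print(np.round(r[np.argsort(r[:,0])],3)[::max(1,len(r)//14)].tolist())
    m=ok&(W[...,2]>.08)&(W[...,2]<.115)&(W[...,1]<.0)&(W[...,1]>-.11)&(W[...,0]>.4)&(W[...,0]<.56)
    r=W[m]; print("pin",np.round(r[np.argsort(r[:,1])],3).tolist()[::max(1,len(r)//25)])
print(np.round(manip.current_tcp_rot(),2).tolist())
E
```

```text
plate [[0.7294, 0.2921], [0.7376, -0.0496], [0.3701, 0.2837], [0.373, -0.0543]]
knob [0.5184 0.1165] hinge [ 0.5513 -0.0257] nose [ 0.4813 -0.0058] ball [ 0.482  -0.0716] pinroot [ 0.5023 -0.0148]
pegs [[0.547, 0.2205], [0.5979, 0.0397], [0.4923, 0.0106], [0.4146, 0.0866], [0.441, 0.1914]]
side disc [0.52166669 0.12032692 0.13453862] 0.046279558138434464
red 43
[[0.48, -0.005, 0.06], [0.484, -0.005, 0.061], [0.488, -0.002, 0.061], [0.492, -0.007, 0.066], [0.517, -0.015, 0.065], [0.521, -0.012, 0.065], [0.526, -0.013, 0.065], [0.532, -0.021, 0.065], [0.536, -0.02, 0.066], [0.541, -0.018, 0.068], [0.544, -0.026, 0.066], [0.546, -0.029, 0.067], [0.549, -0.023, 0.068], [0.551, -0.021, 0.068], [0.555, -0.021, 0.07]]
pin [[0.484, -0.072, 0.101], [0.487, -0.067, 0.101], [0.478, -0.065, 0.094], [0.481, -0.063, 0.1], [0.482, -0.06, 0.101], [0.486, -0.056, 0.101], [0.49, -0.053, 0.101], [0.485, -0.05, 0.102], [0.489, -0.046, 0.102], [0.489, -0.044, 0.092], [0.492, -0.041, 0.099], [0.491, -0.036, 0.102], [0.493, -0.033, 0.103], [0.493, -0.03, 0.098], [0.497, -0.026, 0.101], [0.494, -0.023, 0.09
[... 858 characters left out ...]
0.107], [0.483, -0.065, 0.095], [0.48, -0.065, 0.096], [0.483, -0.062, 0.094], [0.486, -0.061, 0.102], [0.486, -0.058, 0.098], [0.486, -0.054, 0.101], [0.49, -0.052, 0.093], [0.486, -0.05, 0.109], [0.486, -0.047, 0.104], [0.493, -0.044, 0.097], [0.486, -0.041, 0.099], [0.49, -0.04, 0.104], [0.49, -0.037, 0.102], [0.497, -0.034, 0.099], [0.493, -0.03, 0.098], [0.496, -0.03, 0.106], [0.493, -0.026, 0.104], [0.497, -0.023, 0.096], [0.493, -0.02, 0.094], [0.5, -0.02, 0.099], [0.503, -0.016, 0.099], [0.504, -0.013, 0.096], [0.5, -0.013, 0.102], [0.493, -0.01, 0.094], [0.496, -0.009, 0.102], [0.496, -0.006, 0.099], [0.5, -0.006, 0.104]]
[[-0.0, 0.26, -0.96], [-0.0, -0.96, -0.26], [-1.0, 0.0, 0.0]]
```

```bash
cat >> h.py <<'E'
hx=np.array([.959,-.284,0]);hx/=np.linalg.norm(hx);Z=np.array([0,0,1.]);hy=np.cross(Z,hx)
H=np.array([.553,-.026,.059]); A=np.array([.520,.118,.045])
def tool(t,yd=-hy,fwd=hx):   # tilt t from vertical, finger pointing down and along fwd
    d=np.sin(t)*fwd-np.cos(t)*Z; return np.stack([d,yd,np.cross(d,yd)],1)
def lift(th,t,s=.0155,o=.016,b=-.034):  # TCP that holds the pin from below/behind
    a=np.radians(32.7)+th; pin=H+.067*(-np.cos(a)*hx+np.sin(a)*Z)+b*hy
    return pin-s*(np.cos(t)*hx+np.sin(t)*Z)+o*(np.sin(t)*hx-np.cos(t)*Z)
def st(l=""):
    print(l,round(manip.current_time(),1),np.round(manip.current_ee_pos(),3),"F",np.round(manip.current_force(),1),flush=True)
E
python3 - <<'E'
from h import *
t=np.radians(30)
W=[(lift(0,t,s=.045),t),(lift(0,t,s=.019),t)]+[(lift(th,tt),tt) for th,tt in [(.15,t),(.35,t),(.6,t),(.85,t)]]
pre=lift(0,t,s=.06)+[0,0,.1]
for p,tt in [(pre,t)]+W: print(np.round(p,3),np.round(manip.inverse_kinematics(p,tool(tt)),2))
manip.set_gripper(0.0,20)
manip.move_ptp(pre,tool(t)); st("pre")
manip.move_l(W[0][0]); st("back")
manip.move_l(W[1][0],max_speed=.05); st("near")
p,_=manip.grab_frame("side"); cv2.imwrite("pics/s1.png",cv2.resize(p[130:290,230:440,::-1],None,fx=3.6,fy=3.6,interpolation=cv2.INTER_CUBIC))
E
```

```text
[ 0.447 -0.03   0.151] [-0.12  0.13  2.31 -0.43  0.2   2.13]
[ 0.46  -0.034  0.059] [-0.13  0.41  2.33  3.77  0.14 -2.06]
[ 0.481 -0.04   0.072] [-0.14  0.39  2.27  4.2   0.09 -2.5 ]Traceback (most recent call last):
  File "<stdin>", line 5, in <module>
    return _wrapfunc(a, 'round', decimals=decimals, out=out)
    return _wrapit(obj, method, *args, **kwds)
    result = getattr(arr, method)(*args, **kwds)
TypeError: unsupported operand type(s) for *: 'NoneType' and 'float'
```

```bash
python3 - <<'E'
from h import *
for td in (0,8,12,16,20):
    t=np.radians(td); print(td)
    for p in [lift(0,t,s=.06)+[0,0,.1],lift(0,t,s=.045)]+[lift(th,t) for th in (0,.5,1,1.3,1.5)]:
        q=manip.inverse_kinematics(p,tool(t)); q2=manip.inverse_kinematics(p,tool(t,yd=hy)); print("  ",None if q is None else np.round(q,2),None if q2 is None else np.round(q2,2))
E
```

```text
0
   [-0.17  0.21  1.99 -0.    0.94  1.69] [-0.17  0.21  1.99 -0.    0.94 -1.45]
   [-0.17  0.41  2.03 -0.    0.7   1.69] [-0.17  0.41  2.03 -0.    0.7  -1.45]
   [-0.18  0.45  1.96 -0.    0.73  1.68] [-0.18  0.45  1.96 -0.    0.73 -1.46]
   [-0.18  0.44  1.89 -0.    0.81  1.68] [-0.18  0.44  1.89 -0.    0.81 -1.47]
   [-0.19  0.48  1.8  -0.    0.86  1.67] [-0.19  0.48  1.8  -0.    0.86 -1.47]
   [-0.19  0.51  1.75 -0.    0.88  1.67] [-0.19  0.51  1.75 -0.    0.88 -1.48]
   [-0.2   0.54  1.72 -0.    0.88  1.66] [-0.2   0.54  1.72 -0.    0.88 -1.48]
8
   [-0.16  0.17  2.08 -0.03  0.76  1.72] [-0.16  0.17  2.08 -0.03  0.76 -1.42]
   [-0.16  0.38  2.12 -0.04  0.5   1.73] [-0.16  0.38  2.12 -0.04  0.5  -1.41]
   [-0.17  0.41  2.05 -0.03  0.54  1.72] [-0.17  0.41  2.05 -0.03  0.54 -1.43]
   [-0.18  0.4   1.98 -0.03  0.62  1.7 ] [-0.18  0.4   1.98 -0.03  0.62 -1.44]
   [-0.18  0.43  1.89 -0.02  0.67  1.69] [-0.18  0.43  1.89 -0.02  0.67 -1.45]
   [-0.19  0.47  1.85 -0.02  0.69  1.69] [-0.19  0.47  1.85 -0.02  0.69 -1.45]
   [-0.19  0.49  1.82 -0.02  0.69  1.68] [-0.19  0.49  1.82 -0.02  0.
[... 977 characters left out ...]
44  1.93 -0.06  0.49  1.73] [-0.18  0.44  1.93 -0.06  0.49 -1.41]
   [-0.18  0.46  1.91 -0.06  0.5   1.73] [-0.18  0.46  1.91 -0.06  0.5  -1.42]
20
   [-0.14  0.13  2.21 -0.11  0.46  1.81] [-0.14  0.13  2.21 -0.11  0.46 -1.33]
   [-0.14  0.37  2.24 -0.26  0.19  1.96] [-0.14  0.37  2.24 -0.26  0.19 -1.18]
   [-0.15  0.38  2.17 -0.19  0.25  1.88] [-0.15  0.38  2.17 -0.19  0.25 -1.26]
   [-0.16  0.36  2.1  -0.13  0.33  1.81] [-0.16  0.36  2.1  -0.13  0.33 -1.33]
   [-0.17  0.39  2.02 -0.11  0.38  1.78] [-0.17  0.39  2.02 -0.11  0.38 -1.36]
   [-0.18  0.43  1.98 -0.1   0.39  1.77] [-0.18  0.43  1.98 -0.1   0.39 -1.37]
   [-0.18  0.45  1.95 -0.1   0.39  1.76] [-0.18  0.45  1.95 -0.1   0.39 -1.38]
```

```bash
python3 - <<'E'
from h import *
t=np.radians(12); R=tool(t,yd=hy)
manip.set_gripper(0.0,20); 
manip.move_ptp(lift(0,t,s=.06)+[0,0,.1],R); st("pre")
manip.move_l(lift(0,t,s=.045,o=.022)); st("back")
manip.move_l(lift(0,t,s=.019,o=.022),max_speed=.05); st("near")
p,_=manip.grab_frame("side"); cv2.imwrite("pics/s1.png",cv2.resize(p[130:290,230:440,::-1],None,fx=3.6,fy=3.6,interpolation=cv2.INTER_CUBIC))
E
```

```text
pre 4.3 [ 0.436 -0.027  0.167] F [-0.  -0.3 -0.5]
back 5.1 [ 0.452 -0.032  0.065] F [-0.9 -0.6 -0.2]
near 5.8 [ 0.476 -0.039  0.07 ] F [-0.4  0.7  0.9]
```

View pics/s1.png

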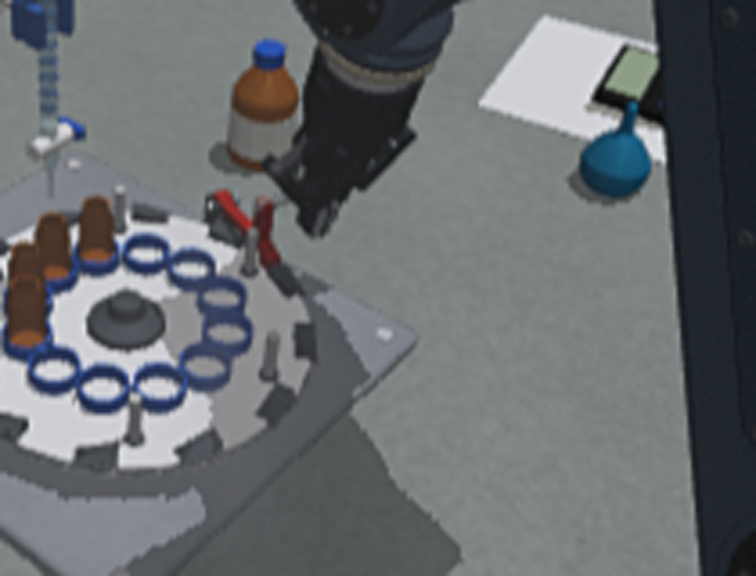

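```bash
python3 - <<'E'
from h import *
print(manip.current_grip_width()); st()
k=manip.get_calibration("side");K=np.array(k["camera_matrix"])
def pj(X): c=np.array(k["R"])@X+k["t"]; u=K@c/c[2]; return np.round((u[:2]-[230,130])*3.6)
T=np.array(manip.current_ee_pos());R=np.array(manip.current_tcp_rot())
print("tcp",pj(T),"73mm back",pj(T-.073*R[:,0]),"pin",pj(lift(0,0,s=0,o=0)),"ball",pj(lift(0,0,s=0,o=0,b=-.062)))
for s in (1,-1): print([pj(T-.03*R[:,0]+s*.0145*R[:,1]).tolist(),pj(T-.03*R[:,0]+s*.011*R[:,2]).tolist(),pj(T-.04*R[:,0]+s*.055*R[:,1]).tolist()])
E
```

```text
-0.0009736325006575715
 5.8 [ 0.476 -0.039  0.07 ] F [-1.1 -0.2  0.4]
tcp [310. 228.] 73mm back [333. 163.] pin [302. 192.] ball [331. 181.]
[[303.0, 208.0], [311.0, 192.0], [262.0, 216.0]]
[[334.0, 197.0], [327.0, 212.0], [380.0, 172.0]]
```

```bash
python3 - <<'E'
from h import *
for th,td,o in [(.1,12,.020),(.3,12,.018),(.5,12,.016),(.7,12,.014),(.9,9,.012),(1.1,5,.011),(1.25,2,.010),(1.35,0,.010)]:
    t=np.radians(td); manip.move_l(lift(th,t,o=o,b=-.037),tool(t,yd=hy),max_speed=.06); st(th)
    if np.linalg.norm(manip.current_force())>12: break
p,_=manip.grab_frame("side"); cv2.imwrite("pics/s2.png",cv2.resize(p[130:290,230:440,::-1],None,fx=3.6,fy=3.6,interpolation=cv2.INTER_CUBIC))
E
```

```text
0.1 6.2 [ 0.482 -0.044  0.078] F [-3.3  0.1  0.4]
0.3 6.5 [ 0.491 -0.046  0.09 ] F [-0.6  1.6  0.1]
0.5 6.9 [ 0.501 -0.049  0.099] F [-1.3  0.2 -0.3]
0.7 7.3 [ 0.512 -0.053  0.106] F [-1.   0.6 -0.1]
0.9 7.7 [ 0.523 -0.056  0.111] F [ 0.2  0.5 -0.2]
1.1 8.1 [ 0.535 -0.059  0.113] F [0.3 0.4 0.2]
1.25 8.3 [ 0.543 -0.062  0.113] F [-0.3  0.5  0.2]
1.35 8.6 [ 0.549 -0.064  0.112] F [0.4 1.  0.3]
```

View pics/s2.png

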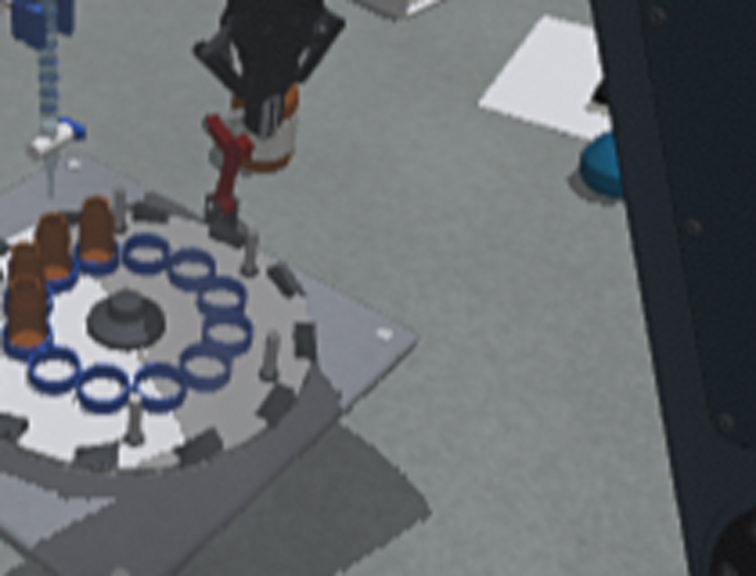

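```bash
cat >> h.py <<'E'
def pj(X,off=(0,0),f=1,c="side"):
    k=manip.get_calibration(c); q=np.array(k["R"])@X+k["t"]; u=np.array(k["camera_matrix"])@q/q[2]; return np.round((u[:2]-off)*f)
def pp(th,r,ang,b): a=np.radians(ang)+th; return H+r*(-np.cos(a)*hx+np.sin(a)*Z)+b*hy
E
python3 - <<'E'
from h import *
for th in (.9,1.0,1.1,1.2,1.3,1.4,1.5): print(th,"lug",pj(pp(th,.067,32.7,0),(230,130),3.6),"nose",pj(pp(th,.078,0,0),(230,130),3.6))
print("hinge",pj(H,(230,130),3.6),"tcp",pj(np.array(manip.current_ee_pos()),(230,130),3.6))
E
```

```text
0.9 lug [231. 139.] nose [262. 173.]
1.0 lug [226. 134.] nose [258. 164.]
1.1 lug [221. 130.] nose [253. 155.]
1.2 lug [217. 127.] nose [248. 147.]
1.3 lug [212. 125.] nose [242. 139.]
1.4 lug [207. 124.] nose [237. 132.]
1.5 lug [203. 123.] nose [231. 126.]
hinge [221. 204.] tcp [259. 132.]
```

The picture shows the lug at (212,122) and the nose at (248,142), so the pawl is at about 1.25, short of tipping over. I'll push a little further.

```bash
python3 - <<'E'
from h import *
for th in (1.45,1.53):
    manip.move_l(lift(th,0,o=.010,b=-.037),max_speed=.04); st(th)
    if np.linalg.norm(manip.current_force())>12: break
manip.dwell(.3)
p0=np.array(manip.current_ee_pos())
manip.move_l(p0-.04*hx,max_speed=.1)
manip.move_l(p0-.04*hx+[0,0,.09],max_speed=.15); st("up")
p,d=manip.grab_frame("side"); cv2.imwrite("pics/s3.png",cv2.resize(p[130:290,230:440,::-1],None,fx=3.6,fy=3.6,interpolation=cv2.INTER_CUBIC))
for th in (1.4,1.5,1.62): print(th,"lug",pj(pp(th,.067,32.7,0),(230,130),3.6),"nose",pj(pp(th,.078,0,0),(230,130),3.6))
E
```

```text
1.45 9.0 [ 0.556 -0.065  0.109] F [-0.6 -0.1  0.1]
1.53 9.2 [ 0.56  -0.067  0.107] F [-0.4  0.8 -1.3]
up 10.8 [ 0.521 -0.055  0.196] F [-1.   0.   0.8]
1.4 lug [207. 124.] nose [237. 132.]
1.5 lug [203. 123.] nose [231. 126.]
1.62 lug [198. 123.] nose [224. 120.]
```

View pics/s3.png

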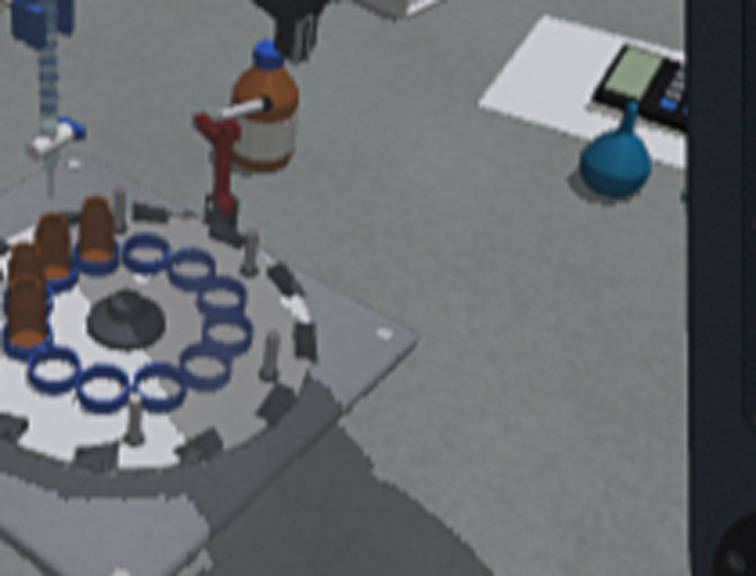

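The pawl stays thrown back on its own: nose at (230,122), lug at (203,120), about 1.55–1.62. Next I'll push the 135° peg, stopping short of the target first and checking the tooth phase.

```bash
cat >> h.py <<'E'
def push(ph,s,z=.066):   # ph: peg angle (rad), s: gap of tool centre behind peg centre
    er=np.array([np.cos(ph),np.sin(ph),0]);et=np.cross(Z,er)
    p=A+.112*er-s*et; p[2]=z; d=-Z; return p,np.stack([d,-er,np.cross(d,-er)],1)
def prof(img):
    g=cv2.cvtColor(img,cv2.COLOR_RGB2GRAY).astype(np.float32)
    k=manip.get_calibration("top");a=np.radians(np.arange(0,360,.25));o=[]
    for r in np.arange(.123,.135,.002):
        X=np.stack([A[0]+r*np.cos(a),A[1]+r*np.sin(a),0*a+.054],1)@np.array(k["R"]).T+k["t"]
        u=X@np.array(k["camera_matrix"]).T;u=(u[:,:2]/u[:,2:]).astype(np.float32)
        o.append(cv2.remap(g,u[:,:1],u[:,1:],cv2.INTER_LINEAR)[:,0])
    return np.mean(o,0).reshape(12,120)
def phase(img,sec):   # tooth phase in deg (mod 30) per 30deg sector
    f=prof(img); return {s:round(float(np.degrees(np.angle(np.sum(f[s]*np.exp(-2j*np.pi*np.arange(120)/120))))/-12),2) for s in sec}
E
python3 - <<'E'
from h import *
im=cv2.imread("pics/top0.png")[:,:,::-1].copy(); print(phase(im,range(12)))
ph0=np.radians(135.9)
for ph,s in [(ph0,.04),(ph0,.0155),(ph0+.25,.0155),(ph0+.5,.0155)]:
    p,R=push(ph,s); q=manip.inverse_kinematics(p,R); print(np.round(p,3),None if q is None else np.round(q,2))
print(np.round(manip.current_qpos(),2))
p0=np.array(manip.current_ee_pos()); manip.move_l([.45,-.03,.2],max_speed=.2)
p,R=push(ph0,.035,z=.2); manip.move_ptp(p,R); st("above")
p,R=push(ph0,.035); manip.move_l(p,max_speed=.12); st("down")
p,R=push(ph0,.018); manip.move_l(p,max_speed=.05); st("near")
for dp in np.arange(.06,.43,.06):
    p,R=push(ph0+dp,.0155); manip.move_l(p,R,max_speed=.04); st(round(dp,2))
    if np.linalg.norm(manip.current_force())>12: break
a,_=manip.grab_frame("top"); cv2.imwrite("pics/t4.png",a[:,:,::-1]); print(phase(a,range(12)))
E
```

```text
{0: -8.4, 1: -11.32, 2: -11.11, 3: -10.85, 4: -10.75, 5: -10.3, 6: -10.22, 7: -10.2, 8: -7.12, 9: -10.51, 10: -10.8, 11: -11.29}
[0.467 0.225 0.066] [ 0.36  0.53  1.86 -0.    0.75  1.13]
[0.45  0.207 0.066] [ 0.34  0.5   1.92 -0.    0.72  1.11]
[0.43  0.187 0.066] [ 0.31  0.47  1.98 -0.    0.69  0.83]
[0.416 0.163 0.066] [ 0.27  0.44  2.04 -0.    0.67  0.54]
[-0.19  0.35  1.75  0.    1.04 -1.48]
above 13.6 [0.464 0.221 0.2  ] F [ 0.2  0.1 -0. ]
down 14.9 [0.464 0.221 0.067] F [-0.7 -0.1 -0.1]
near 15.4 [0.452 0.209 0.066] F [0.1 0.2 0.7]
0.06 15.8 [0.445 0.203 0.066] F [0.2 0.4 0.6]
0.12 16.1 [0.44  0.198 0.066] F [0.7 0.3 0.6]
0.18 16.4 [0.436 0.193 0.066] F [-0.2 -0.1 -0.4]
0.24 16.7 [0.431 0.188 0.066] F [-0.7 -0.  -0. ]
0.3 17.0 [0.427 0.183 0.066] F [-0.1  0.5  1.1]
0.36 17.4 [0.424 0.177 0.066] F [-0.1 -0.7  0.5]
0.42 17.7 [0.42  0.171 0.066] F [-0.  -0.1  0.3]
{0: -11.6, 1: 14.69, 2: 14.76, 3: 14.5, 4: -8.88, 5: 1.41, 6: -14.03, 7: -14.23, 8: -14.49, 9: -14.85, 10: -14.97, 11: 14.64}
```

Tooth phase shows 25.9° turned so far. I'm aiming for about 29.1°, which is just forward of the notch.

```bash
python3 - <<'E'
from h import *
ph0=np.radians(135.9)
b=phase(cv2.imread("pics/top0.png")[:,:,::-1].copy(),range(12)); S=(1,2,3,6,7,9,10,11)
def rot(n):
    a,_=manip.grab_frame("top"); cv2.imwrite(n,a[:,:,::-1]); f=phase(a,S); r=[(f[s]-b[s])%30 for s in S]; print(np.round(r,2),"med",round(np.median(r),2)); 
p,R=push(ph0+.477,.0155); manip.move_l(p,R,max_speed=.03); st("push"); rot("pics/t5.png")
p,_=push(ph0+.477,.045); manip.move_l(p,max_speed=.08); rot("pics/t6.png")
p[2]=.2; manip.move_l(p,max_speed=.15); st("up"); rot("pics/t7.png")
p,d=manip.grab_frame("side"); cv2.imwrite("pics/s7.png",cv2.resize(p[130:330,130:400,::-1],None,fx=2.9,fy=2.9,interpolation=cv2.INTER_CUBIC))
E
```

```text
push 18.1 [0.417 0.165 0.066] F [ 0.6  0.8 -1. ]
[28.66 28.62 28.39 29.02 28.58 28.6  28.74 28.82] med 28.64
[28.67 28.6  26.3  28.64 28.57 28.66 28.78 28.83] med 28.65
up 19.8 [0.425 0.193 0.199] F [ 0.4 -0.3 -0.5]
[28.62 27.75 23.99 28.67 28.6  28.65 28.76 28.84] med 28.64
```

View pics/s7.png

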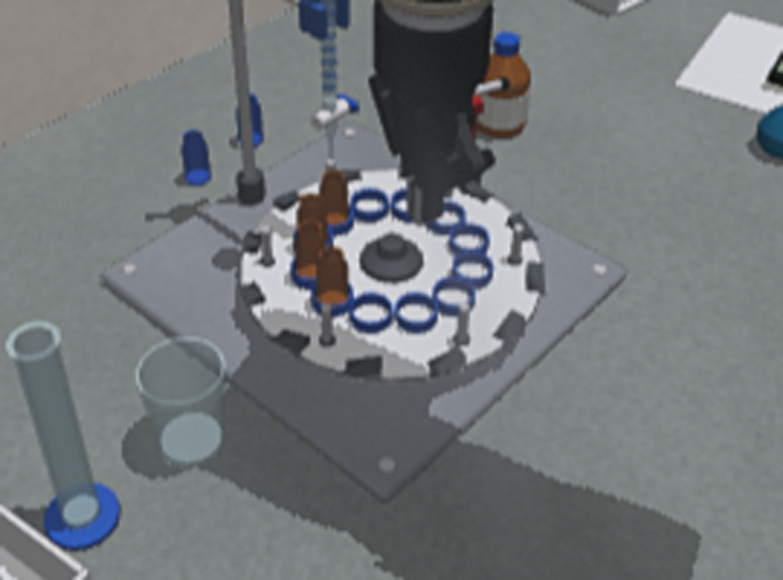

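The skipped vial now stands at (335,185), under the tip at (331,160), after turning 28.64°. The other vials are upright. Now I'll tip the pawl forward from behind.

```bash
python3 - <<'E'
from h import *
R=tool(0,yd=hy)
back=lambda th,s=.0155,o=.013: pp(th,.067,32.7,-.037)+s*hx-o*Z
P=back(1.62,.04); up=P.copy(); up[2]=.22
manip.move_ptp([.45,-.03,.22],R); st("mid")
manip.move_l(up,max_speed=.15); manip.move_l(P,max_speed=.1); st("behind")
manip.move_l(back(1.62,.021),max_speed=.04); st("near")
for th in (1.55,1.45,1.35,1.25,1.15,1.05,.95):
    manip.move_l(back(th),max_speed=.04); st(th)
    if np.linalg.norm(manip.current_force())>12: break
p0=np.array(manip.current_ee_pos()); manip.dwell(.5)
manip.move_l(p0+.015*hx+.10*Z,max_speed=.12); st("up")
p,d=manip.grab_frame("side"); cv2.imwrite("pics/s8.png",cv2.resize(p[130:330,130:400,::-1],None,fx=2.9,fy=2.9,interpolation=cv2.INTER_CUBIC))
E
```

```text
mid 21.6 [ 0.45 -0.03  0.22] F [-0.2  0.7 -0.2]
behind 24.3 [ 0.619 -0.084  0.101] F [-0.6  0.1 -0.5]
near 24.9 [ 0.6   -0.079  0.101] F [ 0.6 -0.6  0.3]
1.55 25.3 [ 0.591 -0.076  0.103] F [ 0.8 -0.  -0.6]
1.45 25.6 [ 0.585 -0.074  0.106] F [ 0.3 -0.2 -0.6]
1.35 26.0 [ 0.579 -0.072  0.109] F [0.1 0.3 0.2]
1.25 26.3 [ 0.573 -0.071  0.111] F [ 1.   1.2 -0.6]
1.15 26.6 [ 0.567 -0.069  0.112] F [-0.   0.7  0.4]
1.05 26.9 [ 0.56  -0.067  0.113] F [-0.6 -0.4 -0.4]
0.95 27.2 [ 0.554 -0.065  0.113] F [-0.3 -0.4  0.3]
up 28.7 [ 0.568 -0.069  0.212] F [ 0.   0.2 -0.2]
```

View pics/s8.png

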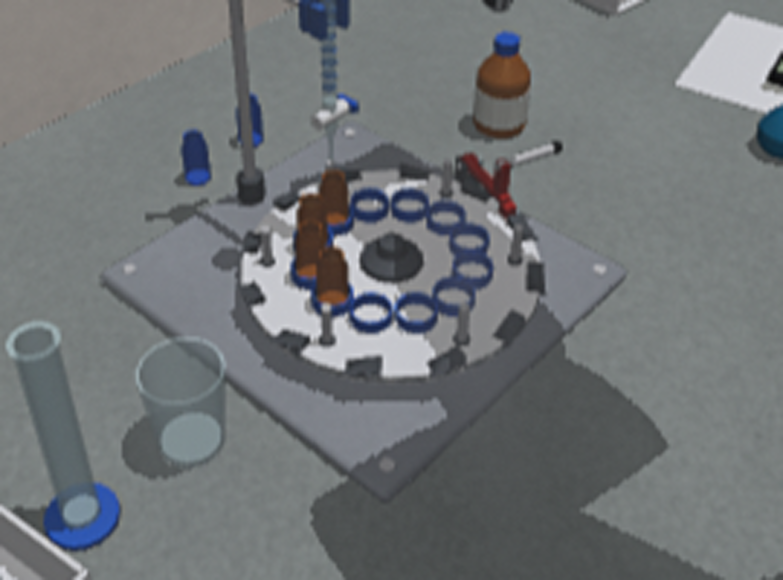

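The pawl has dropped: nose at (512,208), ball at (557,147). I'll move the arm away, then compare pin and ball height with the start picture to tell "home" from "resting on a tooth" (about 2 px apart).

```bash
python3 - <<'E'
from h import *
manip.move_l([.45,-.1,.25],max_speed=.2); manip.move_ptp([.3,-.4,.3],tool(0,yd=hy)); st("away")
a0=cv2.imread("pics/side0.png"); p,d=manip.grab_frame("side"); a1=p[:,:,::-1].copy(); cv2.imwrite("pics/s9.png",a1)
t0=cv2.imread("pics/top0.png"); q,dt=manip.grab_frame("top"); cv2.imwrite("pics/t9.png",q[:,:,::-1])
for n,X in (("ball",pp(0,.067,32.7,-.061)),("pin",pp(0,.067,32.7,-.05)),("lug",pp(0,.067,32.7,0)),("reagent",np.array([.613,-.155,.1]))):
    u,v=map(int,pj(X)); w=7
    T=cv2.resize(a0[v-w:v+w,u-w:u+w],None,fx=8,fy=8,interpolation=cv2.INTER_CUBIC);S=cv2.resize(a1[v-w-6:v+w+6,u-w-6:u+w+6],None,fx=8,fy=8,interpolation=cv2.INTER_CUBIC)
    _,m,_,l=cv2.minMaxLoc(cv2.matchTemplate(S,T,cv2.TM_CCOEFF_NORMED)); print(n,round(m,3),"shift px",(np.array(l)/8-6).tolist(),"0.1rad would be",((pj(pp(.1,.067,32.7,-.05),f=10)-pj(pp(0,.067,32.7,-.05),f=10))/10).tolist())
b=phase(t0[:,:,::-1].copy(),range(12));f=phase(q,range(12)); print("rot",[round((f[s]-b[s])%30,2) for s in range(12)])
for nm,D,im in (("start",np.load("side_d.npy"),a0),("now",d,a1)):
    W=cloud("side",None,D); m=(abs(W[...,2]-.1)<.02)&(W[...,1]<-.02)&(W[...,1]>-.068)&(abs(W[...,0]-.49)<.03)&(D>0); print(nm,m.sum(),np.round(W[m].mean(0),4))
z=lambda i:cv2.resize(i[160:240,270:400],(780,480),interpolation=cv2.INTER_CUBIC)
cv2.imwrite("pics/cmp.png",cv2.resize(np.vstack([z(a0)[100:400],z(a1)[100:400]]),(780,600)))
for n in ("vial_1","reagent","beaker","cylinder"): print(n,[(np.round(r["at"],3).tolist(),round(r["confidence"],2)) for r in manip.look_for("side",n)][:5])
E
```

```text
away 30.9 [ 0.301 -0.399  0.3  ] F [-0.8  0.1 -0.2]
ball 0.999 shift px [0.0, 0.0] 0.1rad would be [-0.6, -2.3]
pin 0.999 shift px [0.0, 0.0] 0.1rad would be [-0.6, -2.3]
lug 0.965 shift px [0.0, 0.0] 0.1rad would be [-0.6, -2.3]
reagent 0.999 shift px [0.0, 0.0] 0.1rad would be [-0.6, -2.3]
rot [28.73, 28.67, 28.57, 28.62, 28.7, 28.65, 28.65, 28.61, 25.88, 28.71, 28.74, 28.84]
start 61 [ 0.4878 -0.0461  0.0987]
now 62 [ 0.4877 -0.0464  0.0988]
vial_1 [([0.496, -0.012, 0.072], 0.74), ([0.556, 0.192, 0.093], 0.65), ([0.581, 0.156, 0.092], 0.57), ([0.517, 0.2, 0.089], 0.56), ([0.791, 0.132, 0.039], 0.56)]
reagent [([0.611, -0.154, 0.063], 0.56)]
beaker []
cylinder [([0.516, 0.459, 0.102], 0.72), ([0.555, 0.194, 0.086], 0.7)]
```

View pics/cmp.png

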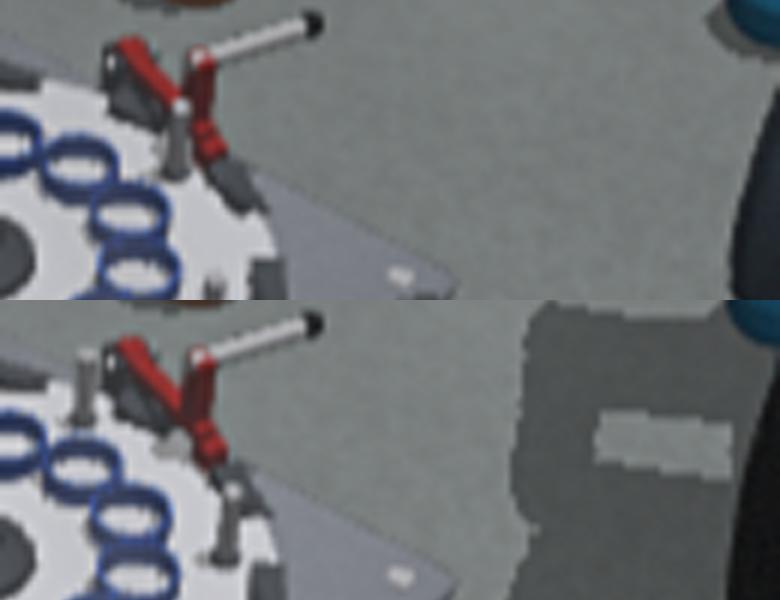

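The pin and ball sit exactly where they were at the start (0.0 px shift, where resting on a tooth would show 2.3 px). The pawl is fully home and the carousel has held its turn, so I'm handing in.

```bash
python3 -c "
from bench import manip
manip.sign_off(); print(manip.current_time())"
```

```text
the job is handed in; nothing more can be done
the job is handed in; nothing more can be done
```

The job is done and handed in at about 31 s of the 67 s allowed. I lifted the pawl by its pin with the closed fingertips and threw it right back, where it stayed up unsupported. I then pushed the carousel back by one peg and tipped the pawl forward so it dropped.

Last checks:
- **Pawl:** the pin and ball are back at their start position in the side picture (0.0 px shift; resting on a tooth would show about 2.3 px), so the pawl is fully home.
- **Carousel:** it turned 28.65° by tooth phase and did not move when the pawl dropped. Given the stated range for the start angle, that is about 0.03–0.05 rad forward of the exact notch. That is inside the pawl's locking range, with the skipped vial about 2–4 mm off centre under the tip.
- **Forces:** readings at the waypoints stayed under 4 N.
- **Surroundings:** the vials looked upright in the last pictures. The reagent bottle showed no shift.

Some checks were unclear:
- **Tooth phase:** one tooth sector, next to the pawl, read 25.9° because the pawl covered it, so I left it out.
- **Last detector run:** it missed the beaker, although the beaker was in place in the last wide picture. It also reported a false "vial" at the pawl.
- **Bulb:** I did not check its position separately at the end.

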